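# Load the spacer tubs into the stow tube

### The job

Load the stow tube on the van counter with the two slim spacer tubs from the turntable: first the short slim one, then the long slim one on top of it, right way up. Push the long one down so that it drives the short one and the stiff plug deeper until all is fully home against the closed bottom, then let go. Leave the wide tub standing where it is.

Things in the scene. Friction and masses are not known exactly. Their poses are not given: they have to be found in the camera images.
- tube_mouth (a point): Centre of the upright fixed grey stow tube's mouth, at rim height (112 mm above the counter), z up. Bore 44 mm, flared over the top 15 mm to 62 inside, 70 outside. In it a flat plug slides, held by friction (bears the tubs' weight; 4 N pushes it down). Its top starts 36 to 46 mm below the rim and stops at 92 mm. Fully home, the long tub on the short one stands 48 mm out of the mouth.
- short_mid (a point): Centre (half-way up) of the short slim tub: closed upright plastic cylinder, flat white lid, diameter 36, height 50 mm, 30 g; z up its axis. The three tubs stand on a fixed 220 mm aluminium turntable, top 30 mm above the counter, which does not turn, in a ring 70 mm from its middle, 121 mm between centres, in any order.
- long_mid (a point): Centre (half-way up) of the long slim tub: closed upright plastic cylinder, flat white lid, diameter 36, height 90 mm, 55 g; z up its axis. Stands on the turntable.
- wide_mid (a point): Centre (half-way up) of the wide tub, to be left alone; too wide for the tube: closed upright plastic cylinder, flat white lid, diameter 66, height 60 mm; z up its axis. Stands on the turntable. Also on the counter, not used: a trowel beyond the turntable, a grout float to the left, a flat tile to the right, none over 75 mm high.
There are look-alikes about, which are no part of the job. Of the things like the part that bears long_mid, leave any that is turquoise; of the rest the larger one is meant.

How it is judged:
On the way, in this order (a step that is already met when the one before it is completed fails the run):
1. the short tub is in the tube, right way up, while the long tub is still away from it (horizontal distance between short_mid and tube_mouth below 0.012 m and z of short_mid in the frame of tube_mouth below -0.005 m and angle between short_mid's own z axis and vertical below 0.25 rad and horizontal distance between long_mid and tube_mouth above 0.04 m), for 0.2 s.
2. the long tub's foot has entered the mouth while the short tub below it is not yet home (horizontal distance between long_mid and tube_mouth below 0.015 m and z of long_mid in the frame of tube_mouth below 0.045 m and horizontal distance between short_mid and tube_mouth below 0.012 m and z of short_mid in the frame of tube_mouth above -0.057 m), for 0.04 s.
At the end, for the whole second after the job is handed in: Both slim tubs are in the tube, upright within 14 degrees and near its axis (short 12 mm, long 15 mm), the short one underneath, home to within 10 mm of the stop: centre of the short tub at least 57 mm below the rim, centre of the long tub at most 13 mm above it (horizontal distance between short_mid and tube_mouth below 0.012 m and z of short_mid in the frame of tube_mouth below -0.057 m and angle between each of short_mid, long_mid's own z axis and vertical below 0.25 rad and horizontal distance between long_mid and tube_mouth below 0.015 m and z of long_mid in the frame of tube_mouth below 0.013 m); the robot touches nothing.
It fails at once if the wide tub is moved more than 30 mm or tipped over (distance of wide_mid from where it was at the start of the episode above 0.03 m or angle between wide_mid's own z axis and vertical above 0.5 rad).
It also fails if it takes over 54 s, if anything falls off the work surface, if the arm or the gripper's body presses on something with over 40 N, if the wrist force passes 120 N, or if a joint passes its speed limit or range.

### The arm

A 6-joint arm with a two-finger parallel gripper is mounted at the origin on the work surface. World frame = base frame: x ahead of the robot, y to its left, z up, the work surface at z = 0. Lengths are in m, angles in rad, forces in N, time in s.
With the tool pointing down it reaches from about 0.375 to 0.9 m from the base axis. Payload 3.1 kg.
Tool frame: the origin (TCP) lies midway between the tips of the shut fingers; the grasp point (between the pads) lies 19 mm behind it; x points along the fingers, z is the direction in which the jaws open and shut, and the axes are right-handed (so a half turn about x gives the same grasp; the last joint's range is limited). The gripper opens to 87 mm and grips with 3 to 60 N. Pads are 19 mm wide; open, the fingers measure 117 mm over their backs; the gripper's body (75 mm by 190 mm) begins 51 mm behind the grasp point.
Start: joints at [-1.377, 0.527, 1.433, -0, 1.181, -0.178], TCP at [0.228, -0.582, 0.183] pointing down, gripper open.
Joint ranges: [-3.08, 3.08], [-0.75, 2.2], [0.22, 2.44], [-1.43, 4.57], [0, 2.65], [-2.85, 2.85]. Speed limits (rad/s): [2.79, 2.79, 3.14, 3.14, 3.14, 3.14].

### API

Orientations are given as a unit quaternion [x, y, z, w].
In Python, from rig import robot, optics, workorder gives the robot as it stands.
- The arm moves only by the tool arm_command, never from a script. Its argument "plan" is a list of rows, each a list of 7 numbers: the shift along the tool's x, y, z in cm, then the turn, a rotation vector about the tool's x, y, z in rad, then the finger opening in cm, from 0 to 8.7. In form: [[x, y, z, ax, ay, az, gripper], ...]. A call has 1 to 12 rows; each row shifts and turns the pose as measured when the row begins, along the tool's axes as they then stand; what a row does not reach is not made up. A row lasts 1/8 s, in which the tool goes at most 62.5 mm and 10.7 degrees, less where a joint would pass 70% of its speed; a pose out of reach is approached as far as the arm can. A call with a gripper value outside its range is refused whole. The fingers move at their own pace and stop on an object; "grip_force" is the grip in N (left out, the last holds). Time passes only in rows, so rows that do not move let the fingers close. It gives the time, the measured TCP pose, the force and the opening at its end, in the units of the state.
- robot.get_obs(): the state, without advancing time (a new reading comes with each control period).
- optics.camera(name): name is "side" or "top" or "wrist"; returns (picture, depth): 400x640x3 uint8, blue, green, red; 400x640 float32, m along the optical axis (not along the pixel's ray), 0 where there is no reading.
- optics.camera_info(name): a dict with "mtx" (3x3 intrinsics, pixels), "position" and "rotation" of the camera in the world; the wrist camera has in their place "tool_from_camera" (4x4, takes a point from camera to tool coordinates, whose origin is the TCP and whose axes are the tool frame's). Camera axes: x right, y down, z forward; pixel columns grow to the right and rows downward; lengths in m; the calibration is good to about 2 mm. A picture is of the moment at which its call begins: read the wrist's pose just before it. camera_info takes no time and is no camera call.
- workorder.hand_in(): hands the job in, once; it reports no verdict.
The state is a dict: "time": time; "q": joint angles; "joint_velocities": joint speeds; "joint_torque": joint torques, N m; "position": TCP position; "tool_rot": TCP orientation; "ft_force": force on the tool from outside, world axes, zero at the start; "moment": the same for the moment, N m; "grip_width": finger opening in m.
Only numpy, scipy, OpenCV 4.12 (cv2) and the standard library are available. Lean on these libraries where they do the work, as an engineer would, in place of code of your own. Each camera call takes 0.05 s, during which the arm holds its last target. There are 200 camera calls.

## Working session

There is one attempt and no reset: what is moved stays moved. The work goes in short steps, Python scripts to look and compute and a tool call to move; the robot and the scene stay as the last step left them, time stands still between calls to the robot, and variables do not carry over. Pictures are saved under pics/ and viewed, about 8 in all and at most 12, crops included, and the job is handed in when it is done.

Besides the shell and the picture viewer there is one more tool, called after "Call:" as name(argument=value, ...) on one line, values as JSON. arm_command: Moves the arm, as the interface text tells. Its arguments: {"type":"object","properties":{"plan":{"type":"array"},"grip_force":{"type":"number"}},"required":["plan"]}

```bash
mkdir -p pics; ls; cat > h.py <<'E'
import numpy as np, cv2
from rig import robot, optics, workorder
from scipy.spatial.transform import Rotation as R
def cam(n):
    o=robot.get_obs(); i=optics.camera_info(n); im,d=optics.camera(n)
    if n=="wrist":
        T=np.eye(4);T[:3,:3]=R.from_quat(o["tool_rot"]).as_matrix();T[:3,3]=o["position"]
        M=T@np.array(i["tool_from_camera"]);rot,pos=M[:3,:3],M[:3,3]
    else: 
        pos=np.array(i["position"]);rot=np.array(i["rotation"])
        if rot.shape!=(3,3): rot=R.from_quat(rot).as_matrix()
    return im,d,np.array(i["mtx"]),rot,pos
def cloud(d,K,rot,pos):
    v,u=np.mgrid[:d.shape[0],:d.shape[1]]
    p=np.stack([(u-K[0,2])/K[0,0]*d,(v-K[1,2])/K[1,1]*d,d],-1)
    return p@rot.T+pos
def ray(u,v,z,K,rot,pos):
    r=rot@np.linalg.solve(K,[u,v,1.]);return pos+r*(z-pos[2])/r[2]
E
python3 - <<'E'
from h import *
for n in("side","top"):
    im,d,K,rot,pos=cam(n);cv2.imwrite(f"pics/{n}0.png",im);print(n,pos,rot[:,2],K[0])
    np.savez(f"{n}0.npz",im=im,d=d,K=K,rot=rot,pos=pos)
print(robot.get_obs())
E
```

```text
pics
side [0.09760827 0.6097365  0.8578016 ] [ 0.36423874 -0.57006175 -0.73645077] [473.84597051   0.         318.32015091]
top [0.44178085 0.05446814 0.80320129] [ 0.05767798 -0.02244623 -0.99808287] [361.66104621   0.         317.20965875]
{'time': 0.1, 'q': array([-1.37653677e+00,  5.28425936e-01,  1.43375923e+00, -1.10097928e-05,
        1.18139556e+00, -1.78511059e-01]), 'joint_velocities': array([ 0.00153243, -0.00194664, -0.00358547, -0.00103869, -0.0003567 ,
       -0.00226275]), 'joint_torque': array([-3.89108382e-04, -4.40985954e+01, -1.77150768e+01,  6.33969787e-02,
        5.33359463e-02, -4.16065177e-05]), 'position': array([ 0.22749764, -0.58134109,  0.18224192]), 'tool_rot': array([ 0.39917533,  0.58449824, -0.39819429,  0.58349136]), 'ft_force': array([-0.21863089, -0.37973202, -0.8958072 ]), 'moment': array([-0.00376136,  0.0354229 , -0.00598421]), 'grip_width': 0.08689911847864402}
```

View pics/top0.png

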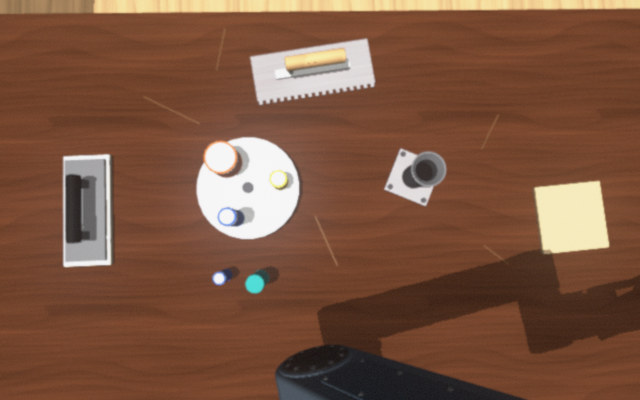

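View pics/side0.png

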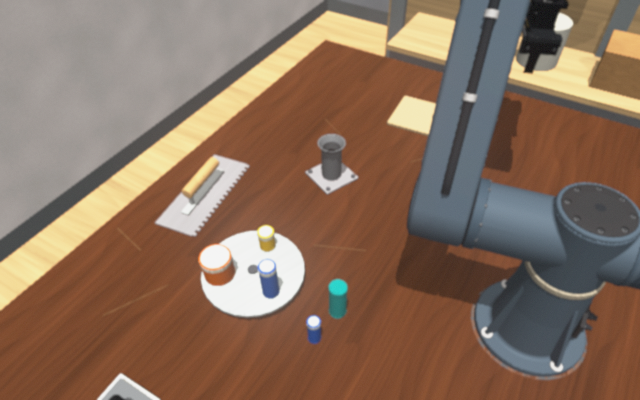

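The top view shows the wide orange tub (222,157), the short yellow one (279,179) and the long blue one (229,217) on the turntable. The tube mouth is at about (428,168). Look-alikes for the long tub are a small blue one at (219,278) and a turquoise one at (255,284), both off the turntable. I choose the larger blue one at (229,217). Next I measure.

```bash
python3 - <<'E'
from h import *
C={}
for n in("top","side"):
    f=np.load(f"{n}0.npz");im,d,K,rot,pos=[f[k] for k in("im","d","K","rot","pos")]
    P=cloud(d,K,rot,pos)
    if n=="top": seeds=dict(short=(279,179,.08),long=(229,217,.12),wide=(222,157,.09),tube=(428,168,.112),lookb=(219,278,.05),turq=(255,284,.09))
    else: seeds=dict(short=(266,231,.08),long=(267,266,.12),wide=(215,252,.09),tube=(331,143,.112),lookb=(314,322,.05),turq=(338,286,.09))
    for k,(u,v,z) in seeds.items():
        w=P[v-28:v+29,u-28:u+29];zz=w[...,2];m=(abs(zz-z)<.006)&(d[v-28:v+29,u-28:u+29]>0)
        num,lab,st,ce=cv2.connectedComponentsWithStats(m.astype(np.uint8))
        zc=P[v-2:v+3,u-2:u+3,2]
        if num>1:
            i=1+np.argmax(st[1:,4]);q=w[lab==i]
            (cx,cy),r=cv2.minEnclosingCircle((q[:,:2]*1000).astype(np.float32))
            mm=(lab==i).astype(np.uint8)
            c,_=cv2.findContours(mm,cv2.RETR_EXTERNAL,cv2.CHAIN_APPROX_NONE);(a,b),_=cv2.minEnclosingCircle(max(c,key=len))
            print(n,k,"zc",np.median(zc).round(4),"n",st[i,4],"cloudcirc",round(cx,1),round(cy,1),round(r,1),"ray",ray(a+u-28,b+v-28,z,K,rot,pos).round(4),"medz",np.median(q[:,2]).round(4))
        else: print(n,k,"zc",np.median(zc))
f=np.load("top0.npz");print(cloud(f["d"],f["K"],f["rot"],f["pos"])[200,262],"turntable", cloud(f["d"],f["K"],f["rot"],f["pos"])[169,418:440:2].round(3))
im=np.load("side0.npz")["im"][200:360,180:380];cv2.imwrite("pics/crop.png",cv2.resize(im,None,fx=4,fy=3.75))
E
```

```text
top short zc 0.0789 n 259 cloudcirc 547.2 115.6 18.4 ray [0.5467 0.1153 0.08  ] medz 0.0781
top long zc 0.1184 n 298 cloudcirc 471.5 210.0 18.4 ray [0.4712 0.2091 0.12  ] medz 0.1182
top wide zc 0.0891 n 876 cloudcirc 590.8 229.2 33.7 ray [0.5897 0.2277 0.09  ] medz 0.0883
top tube zc 0.0738 n 288 cloudcirc 556.0 -179.8 34.4 ray [ 0.5558 -0.1791  0.112 ] medz 0.1093
top lookb zc 0.063 n 11 cloudcirc 354.5 233.2 9.5 ray [0.3551 0.232  0.05  ] medz 0.0476
top turq zc 0.0889 n 278 cloudcirc 340.4 163.9 18.5 ray [0.3408 0.1633 0.09  ] medz 0.0886
side short zc 0.08 n 189 cloudcirc 548.4 117.0 18.8 ray [0.5475 0.1197 0.08  ] medz 0.0792
side long zc 0.1197 n 251 cloudcirc 473.1 212.0 19.0 ray [0.4726 0.2122 0.12  ] medz 0.1193
side wide zc 0.0901 n 707 cloudcirc 592.7 231.2 33.9 ray [0.591  0.2319 0.09  ] medz 0.0896
side tube zc 0.0884 n 148 cloudcirc 558.5 -177.8 35.2 ray [ 0.5569 -0.1773  0.112 ] medz 0.1093
side lookb zc 0.0643 n 47 cloudcirc 340.3 176.4 13.8 ray [0.3406 0.1757 0.05  ] medz 0.05
side turq zc 0.0906 n 263 cloudcirc 341.7 166.3 18.7 ray [0.3405 0.1671 0.09  ] medz 0.0893
[0.508988   0.15505794 0.02716249] turntable [[ 0.563 -0.171  0.07 ]
 [ 0.562 -0.174  0.074]
 [ 0.562 -0.178  0.073]
 [ 0.562 -0.183  0.072]
 [ 0.562 -0.187  0.073]
 [ 0.562 -0.191  0.074]
 [ 0.562 -0.195  0.073]
 [ 0.561 -0.199  0.074]
 [ 0.561 -0.201  0.079]
 [ 0.559 -0.202  0.088]
 [ 0.558 -0.203  0.097]]
```

View pics/crop.png

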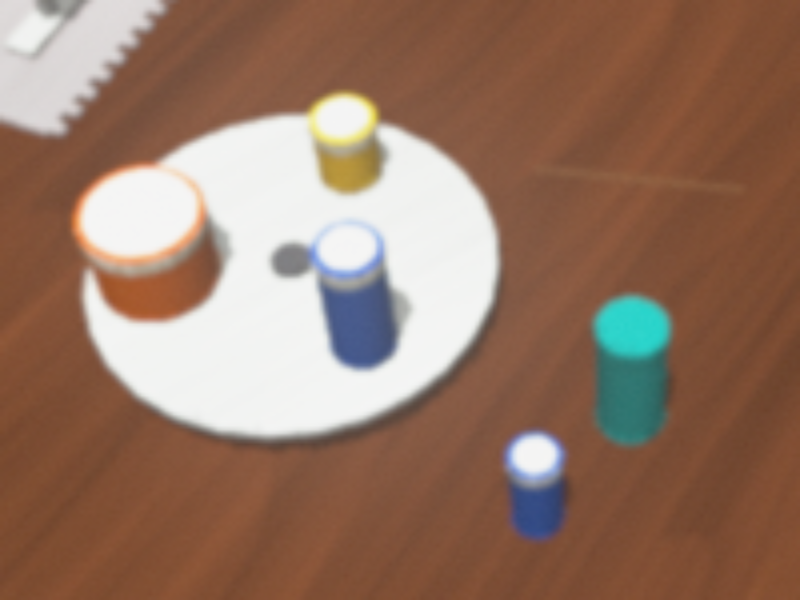

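Crop confirms it: the long blue tub stands on the turntable at about (355,295) in the crop, the yellow short one at (345,145), and the small blue and turquoise look-alikes are off it. The 121 mm spacing, radii and heights all agree. Averaged positions are short (0.548, 0.1165), long (0.472, 0.211) and tube (0.557, -0.179).

```bash
cat > go.py <<'E'
import sys
from h import *
# usage: go.py x y z [jawdir deg]: print shift in tool axes (cm) and turn
o=robot.get_obs();Rm=R.from_quat(o["tool_rot"]).as_matrix()
t=np.array([float(a) for a in sys.argv[1:4]])
print("t",round(o["time"],2),"pos",o["position"].round(4),"F",o["ft_force"].round(1),"w",round(o["grip_width"],4),"q1,q6",o["q"][[0,5]].round(2))
print("axes x,y,z\n",Rm.T.round(3));print("shift cm",(Rm.T@(t-o["position"])*100).round(2))
zx=Rm[:,2];print("jaw deg",np.degrees(np.arctan2(zx[1],zx[0])).round(1))
x=Rm[:,0];print("level turn (tool)",(Rm.T@np.cross(x,[0,0,-1])).round(4))
E
python3 go.py .548 .1165 .2
```

```text
t 0.1 pos [ 0.2275 -0.5813  0.1822] F [-0.2 -0.4 -0.9] w 0.0869 q1,q6 [-1.38 -0.18]
axes x,y,z
 [[-0.     0.002 -1.   ]
 [ 0.931  0.364  0.   ]
 [ 0.364 -0.931 -0.002]]
shift cm [ -1.65  55.27 -53.32]
jaw deg -68.6
level turn (tool) [-0.     -0.002  -0.0003]
```

Call:
arm_command(plan=[[-0.2,4.2,-4.1,0,0,0,8.7],[-0.2,4.2,-4.1,0,0,0,8.7],[-0.2,4.2,-4.1,0,0,0,8.7],[-0.2,4.2,-4.1,0,0,0,8.7],[-0.2,4.2,-4.1,0,0,0,8.7],[-0.2,4.2,-4.1,0,0,0,8.7],[-0.2,4.2,-4.1,0,0,0,8.7],[-0.2,4.2,-4.1,0,0,0,8.7],[-0.2,4.2,-4.1,0,0,0,8.7],[-0.2,4.2,-4.1,0,0,0,8.7],[0,4.2,-4.1,0,0,0,8.7],[0,0,0,0,0,0,8.7]], grip_force=30)

```text
time: 1.6
position: [0.5018, 0.0237, 0.2007]
tool_rot: [0.401, 0.584, -0.399, 0.583]
ft_force: [-0.1, 0.1, -0.0]
grip_width: 0.0872
```

```bash
python3 go.py .548 .1165 .15
```

```text
t 1.6 pos [0.5018 0.0237 0.2007] F [-0.1  0.1 -0. ] w 0.0872 q1,q6 [-0.18  1.02]
axes x,y,z
 [[ 0.001  0.003 -1.   ]
 [ 0.933  0.36   0.002]
 [ 0.36  -0.933 -0.003]]
shift cm [ 5.1   7.65 -6.98]
jaw deg -68.9
level turn (tool) [ 0.     -0.0026 -0.0017]
```

Call:
arm_command(plan=[[1,4,-3.6,0,0,0,8.7],[1,3.7,-3.4,0,0,0,8.7],[0,0,0,0,0,0,8.7],[0,0,0,0,0,0,8.7]])

```text
time: 2.1
position: [0.5481, 0.1152, 0.1791]
tool_rot: [0.4, 0.584, -0.401, 0.582]
ft_force: [-0.2, -0.1, -0.3]
grip_width: 0.0869
```

```bash
python3 go.py .548 .1165 .055; python3 - <<'E'
from h import *
im,d,K,rot,pos=cam("wrist");cv2.imwrite("pics/w1.png",im)
print(pos,rot[:,2]);P=cloud(d,K,rot,pos)
m=((abs(P[...,2]-.08)<.006)&(d>0)&(np.hypot(P[...,0]-.548,P[...,1]-.1165)<.03)).astype(np.uint8)
c,_=cv2.findContours(m,cv2.RETR_EXTERNAL,cv2.CHAIN_APPROX_NONE)
for k in c:
    if len(k)>15:
        (a,b),r=cv2.minEnclosingCircle(k);print(a,b,r,ray(a,b,.08,K,rot,pos),P[int(b),int(a)])
E
```

```text
t 2.1 pos [0.5481 0.1152 0.1791] F [-0.2 -0.1 -0.3] w 0.0869 q1,q6 [0.01 1.21]
axes x,y,z
 [[-0.003 -0.    -1.   ]
 [ 0.934  0.358 -0.003]
 [ 0.358 -0.934 -0.001]]
shift cm [12.41  0.07 -0.11]
jaw deg -69.0
level turn (tool) [-0.     -0.001   0.0027]
[0.60899887 0.13875439 0.38055592] [-0.22753435 -0.08526798 -0.97002964]
316.1225280761719 179.83094787597656 19.515356063842773 [0.5492897  0.11812649 0.08      ] [0.55004354 0.1185349  0.08026466]
```

View pics/w1.png

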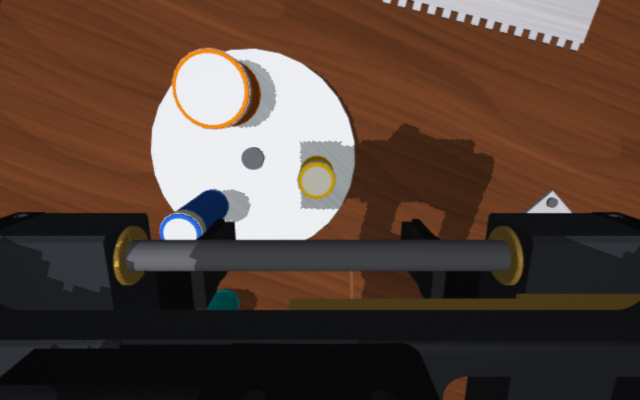

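The wrist view shows the yellow lid centred at (316,180) between the fingers, giving (0.549, 0.118), which agrees within 2 mm. Descending to grasp.

Call:
arm_command(plan=[[4,0.1,-0.1,0,0,0,8.7],[4,0,0,0,0,0,8.7],[3,0,0,0,0,0,8.7],[1.4,0,0,0,0,0,8.7],[0,0,0,0,0,0,8.7],[0,0,0,0,0,0,3.0],[0,0,0,0,0,0,3.0],[0,0,0,0,0,0,3.0],[0,0,0,0,0,0,3.0],[0,0,0,0,0,0,3.0]], grip_force=20)

```text
time: 3.4
position: [0.5526, 0.1082, 0.0596]
tool_rot: [0.405, 0.577, -0.402, 0.584]
ft_force: [0.4, -0.2, 0.0]
grip_width: 0.0452
```

```bash
python3 go.py .557 -.179 .17
```

```text
t 3.4 pos [0.5526 0.1082 0.0596] F [ 0.4 -0.2  0. ] w 0.0452 q1,q6 [-0.    1.21]
axes x,y,z
 [[ 0.01  -0.001 -1.   ]
 [ 0.937  0.348  0.009]
 [ 0.348 -0.937  0.005]]
shift cm [-11.01  -9.48  27.13]
jaw deg -69.6
level turn (tool) [-0.      0.0047 -0.0093]
```

TCP drifted about 10 mm along the jaw axis. Opening, then correcting before closing.

Call:
arm_command(plan=[[0,0,0,0,0,0,8.7],[0,0,0,0,0,0,8.7],[0,0,0,0,0,0,8.7]])

```text
time: 3.78
position: [0.5525, 0.1084, 0.0595]
tool_rot: [0.405, 0.577, -0.402, 0.584]
ft_force: [0.1, 0.6, -0.0]
grip_width: 0.0669
```

```bash
python3 go.py .5485 .117 .055; python3 - <<'E'
from h import *
im,d,K,rot,pos=cam("side");P=cloud(d,K,rot,pos)
hsv=cv2.cvtColor(im,cv2.COLOR_BGR2HSV)
m=cv2.inRange(hsv,(18,110,90),(35,255,255));m[:200]=0;m[260:]=0;m[:,:230]=0;m[:,310:]=0
v,u=np.nonzero(m);print(len(u),u.mean(),v.mean(),u.min(),u.max(),v.min(),v.max())
cv2.imwrite("pics/s2.png",cv2.resize(im[150:310,170:370],None,fx=3,fy=3))
E
```

```text
t 3.77 pos [0.5525 0.1084 0.0595] F [ 0.1  0.6 -0. ] w 0.0669 q1,q6 [-0.    1.21]
axes x,y,z
 [[ 0.01  -0.001 -1.   ]
 [ 0.937  0.348  0.009]
 [ 0.348 -0.937  0.005]]
shift cm [ 0.45 -0.08 -0.95]
jaw deg -69.6
level turn (tool) [ 0.      0.0047 -0.0092]
159 267.8867924528302 242.22641509433961 260 274 226 250
```

View pics/s2.png

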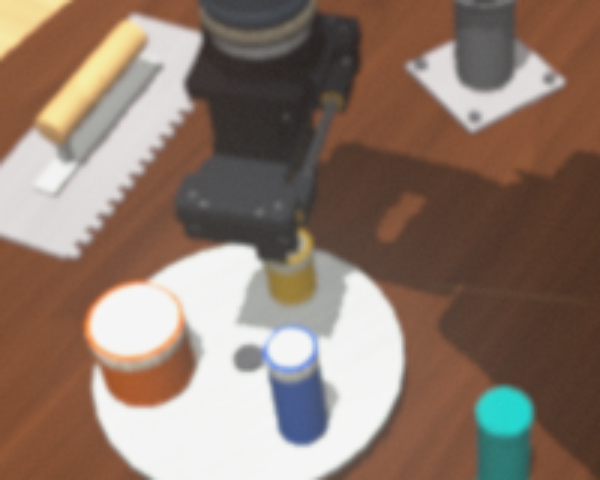

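The crop shows the yellow tub upright at (292,285) with the fingers around it, nothing knocked over. Correcting the offset.

Call:
arm_command(plan=[[0,0,0,0,0,0,8.7],[0,-0.1,-0.9,0,0,0,8.7],[0.4,0,0,0,0,0,8.7],[0,0,0,0,0,0,8.7]])

```text
time: 4.32
position: [0.5478, 0.1172, 0.055]
tool_rot: [0.405, 0.578, -0.402, 0.584]
ft_force: [0.4, 0.2, -0.9]
grip_width: 0.0871
```

```bash
python3 go.py .5485 .117 .055;python3 - <<'E'
from h import *
f=np.load("side0.npz")
for im in (f["im"],cam("side")[0]):
    m=cv2.inRange(cv2.cvtColor(im,cv2.COLOR_BGR2HSV),(18,110,90),(35,255,255));m[:237]=0;m[260:]=0;m[:,:230]=0;m[:,310:]=0
    v,u=np.nonzero(m);print(len(u),u.mean(),v.mean(),u.min(),u.max(),v.min(),v.max())
E
```

```text
t 4.33 pos [0.5478 0.1172 0.055 ] F [ 0.4  0.2 -0.9] w 0.0871 q1,q6 [0.01 1.23]
axes x,y,z
 [[ 0.01  -0.001 -1.   ]
 [ 0.937  0.349  0.009]
 [ 0.349 -0.937  0.004]]
shift cm [0.   0.06 0.05]
jaw deg -69.6
level turn (tool) [ 0.      0.0044 -0.0087]
132 266.82575757575756 244.13636363636363 260 274 237 250
111 268.1171171171171 245.17117117117118 261 274 239 250
```

The tub has not moved. Closing.

Call:
arm_command(plan=[[0,0,0,0,0,0,3.0],[0,0,0,0,0,0,3.0],[0,0,0,0,0,0,3.0],[0,0,0,0,0,0,3.0],[0,0,0,0,0,0,3.0],[0,0,0,0,0,0,3.0],[0,0,0,0,0,0,3.0],[0,0,0,0,0,0,3.0]], grip_force=20)

```text
time: 5.38
position: [0.5483, 0.117, 0.0553]
tool_rot: [0.405, 0.577, -0.402, 0.584]
ft_force: [0.4, -0.1, -1.1]
grip_width: 0.0307
```

```bash
python3 go.py .557 -.179 .17
```

```text
t 5.38 pos [0.5483 0.117  0.0553] F [ 0.4 -0.1 -1.1] w 0.0307 q1,q6 [0.01 1.23]
axes x,y,z
 [[ 0.01  -0.001 -1.   ]
 [ 0.937  0.348  0.009]
 [ 0.348 -0.937  0.005]]
shift cm [-11.43  -9.38  28.1 ]
jaw deg -69.6
level turn (tool) [ 0.      0.0046 -0.0093]
```

The opening is 30.7 mm, below the 36 mm diameter, so something is wrong. Looking.

```bash
python3 - <<'E'
from h import *
im=cam("side")[0];w=cam("wrist")[0]
a=cv2.resize(im[190:310,190:340],(600,480));b=cv2.resize(w,(480,300))
c=np.zeros((480,800,3),np.uint8);c[:,:400]=a[:,100:500];c[:300,400:]=cv2.resize(w[60:330,120:520],(400,300));cv2.imwrite("pics/s3.png",c)
E
```

```text
(no output)
```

View pics/s3.png

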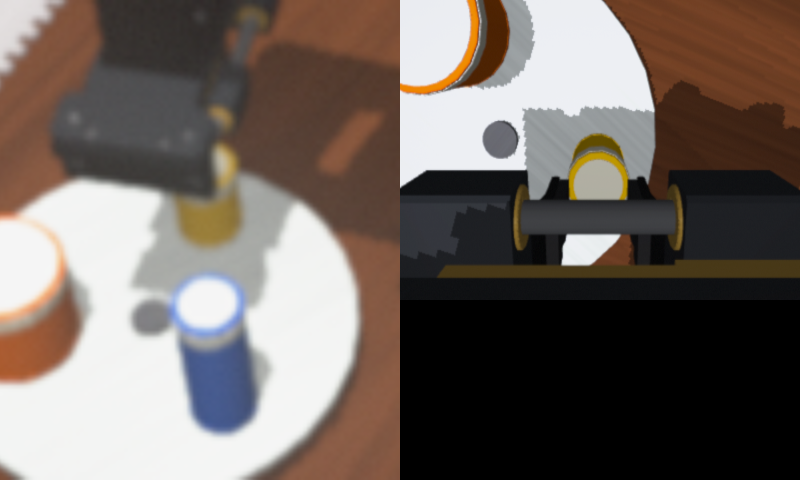

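```bash
python3 - <<'E'
from h import *
im,d,K,rot,pos=cam("wrist");P=cloud(d,K,rot,pos)
m=((abs(P[...,2]-.08)<.008)&(d>0)&(np.hypot(P[...,0]-.55,P[...,1]-.117)<.045))
print(m.sum());q=P[m];o=robot.get_obs();Rm=R.from_quat(o["tool_rot"]).as_matrix();t=(q-o["position"])@Rm*1000
print("tool y,z range",t.min(0),t.max(0),"z med",np.median(q[:,2]))
hs=cv2.cvtColor(im,cv2.COLOR_BGR2HSV)
y=cv2.inRange(hs,(18,110,60),(35,255,255))>0
y&=(d>0)&(np.hypot(P[...,0]-.55,P[...,1]-.117)<.06);t=(P[y]-o["position"])@Rm*1000;print("yellow",y.sum(),t.min(0),t.max(0))
E
```

```text
2450
tool y,z range [-27.23624249  -7.64417546 -18.22877744] [-16.56060655  19.20561283  17.47108837] z med 0.08031357499685543
yellow 6956 [-141.42299328   -7.32851544  -35.55721138] [25.98325812 36.59811157 47.49320073]
```

Lid measures centred between the pads (±18 mm across the jaws). Testing the hold with a small lift.

Call:
arm_command(plan=[[0,0,0,0,0,0,2.0],[0,0,0,0,0,0,2.0],[-2,0,0,0,0,0,2.0],[-2,0,0,0,0,0,2.0],[0,0,0,0,0,0,2.0]])

```text
time: 6.15
position: [0.5475, 0.117, 0.0956]
tool_rot: [0.405, 0.578, -0.402, 0.583]
ft_force: [0.2, 0.6, 0.6]
grip_width: 0.0199
```

```bash
python3 go.py .557 -.179 .17; python3 - <<'E'
from h import *
im,d,K,rot,pos=cam("wrist");P=cloud(d,K,rot,pos)
o=robot.get_obs();Rm=R.from_quat(o["tool_rot"]).as_matrix();t=(P-o["position"])@Rm*1000
m=(d>0)&(abs(t[...,1])<25)&(abs(t[...,2])<17)&(t[...,0]>-40)
for a in range(-35,120,5):
    s=m&(t[...,0]>=a)&(t[...,0]<a+5)
    if s.sum()>30: print(a,s.sum(),t[s].min(0)[1:].round(1),t[s].max(0)[1:].round(1),im[s].mean(0).round())
E
```

```text
t 6.15 pos [0.5475 0.117  0.0956] F [0.2 0.6 0.6] w 0.0199 q1,q6 [0.01 1.23]
axes x,y,z
 [[ 0.009 -0.001 -1.   ]
 [ 0.937  0.348  0.008]
 [ 0.348 -0.937  0.004]]
shift cm [-7.4  -9.35 28.11]
jaw deg -69.6
level turn (tool) [ 0.      0.0042 -0.0081]
10 1522 [-15.3 -16.8] [19.3 16.5] [119. 167. 179.]
15 546 [-16.2 -16.9] [20.4 16.6] [ 82. 148. 166.]
20 52 [ 11.  -16.4] [20.5 13.8] [76. 90. 94.]
30 47 [ 10.5 -16.2] [19.8 14.5] [27. 79. 95.]
35 49 [ 10.9 -15.8] [19.8 14. ] [ 7. 76. 96.]
40 39 [ 10.3 -16.2] [19.8 14.4] [ 2. 76. 96.]
45 44 [  9.3 -16.6] [19.5 15.4] [ 4. 78. 98.]
50 39 [ 10.1 -15.9] [19.6 15.1] [  4.  80. 101.]
55 72 [  5.2 -16.4] [19.8 16.9] [ 39. 110. 131.]
60 260 [  8.5 -16.7] [24.6 16.5] [152. 154. 150.]
65 173 [  8.3 -16.8] [25.  16.7] [155. 155. 151.]
```

The fingers closed to 20 mm while the tub stayed put, so they weren't around it. Locating the real fingers against the measured tool frame with the fixed cameras.

```bash
python3 - <<'E'
from h import *
o=robot.get_obs();Rm=R.from_quat(o["tool_rot"]).as_matrix()
ims=[]
for n in("side","top","wrist"):
    im,d,K,rot,pos=cam(n);P=cloud(d,K,rot,pos);t=(P-o["position"])@Rm*1000
    m=(d>0)&(np.abs(t[...,1])<90)&(np.abs(t[...,2])<140)&(t[...,0]<40)&(t[...,0]>-120)&(P[...,2]>.05)
    dark=im.max(-1)<75
    s=m&dark
    for a in range(-110,40,10):
        k=s&(t[...,0]>=a)&(t[...,0]<a+10)
        if k.sum()>8: print(n,a,k.sum(),np.percentile(t[k],[2,98],axis=0)[:,1:].round(0).tolist())
    for p in([0,0,0],[-.019,0,0]):
        c=rot.T@(Rm@np.array(p)+o["position"]-pos);uv=(K@c/c[2])[:2];print(n,"proj",p,uv.round(1));cv2.circle(im,tuple(int(x) for x in uv),2,(0,0,255),-1)
    ims.append(im)
c=np.zeros((580,800,3),np.uint8)
c[:480,:400]=cv2.resize(ims[0][185:305,215:315],(400,480),interpolation=cv2.INTER_CUBIC)
c[:300,400:]=cv2.resize(ims[2][60:360,120:520],(400,300));c[300:580,400:]=cv2.resize(ims[1][120:260,200:400],(400,280))
cv2.imwrite("pics/s4.png",c)
E
```

```text
side proj [0, 0, 0] [265.5 226.5]
side proj [-0.019, 0, 0] [264.6 220.7]
top proj [0, 0, 0] [276.6 177.7]
top proj [-0.019, 0, 0] [275.7 176.3]
wrist -110 693 [[-29.0, -81.0], [35.0, 79.0]]
wrist -100 277 [[-3.0, -17.0], [10.0, 16.0]]
wrist -90 825 [[-7.0, -16.0], [5.0, 14.0]]
wrist -80 56 [[-10.0, -11.0], [1.0, 9.0]]
wrist -70 249 [[-10.0, -20.0], [10.0, 18.0]]
wrist -60 313 [[5.0, -19.0], [10.0, 18.0]]
wrist -50 259 [[3.0, -19.0], [10.0, 18.0]]
wrist -40 21 [[8.0, -19.0], [10.0, 17.0]]
wrist proj [0, 0, 0] [319.1 213.7]
wrist proj [-0.019, 0, 0] [319.2 223.7]
```

View pics/s4.png

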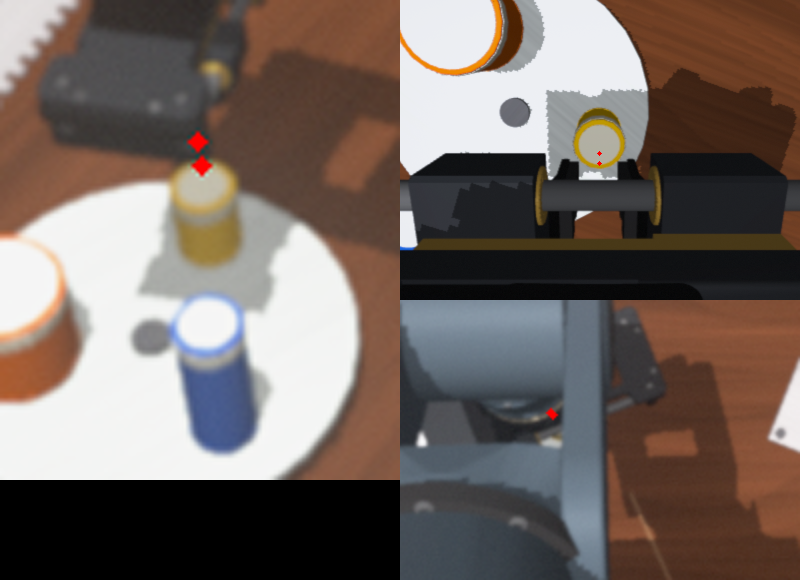

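The wrist view suggests the fingertips (crop (570,158) and (630,158)) end well behind the projected TCP (red dots). Checking with all finger points regardless of colour.

```bash
python3 - <<'E'
from h import *
o=robot.get_obs();Rm=R.from_quat(o["tool_rot"]).as_matrix()
im,d,K,rot,pos=cam("wrist");P=cloud(d,K,rot,pos);t=(P-o["position"])@Rm*1000
for a in range(-80,30,5):
    k=(d>0)&(t[...,0]>=a)&(t[...,0]<a+5)&(abs(t[...,1])<14)&(abs(t[...,2])<45)
    if k.sum()>3:
        z=t[k][:,2];print(a,k.sum(),"y",t[k][:,1].min().round(1),t[k][:,1].max().round(1),"z-",z[z<0].min().round(1) if (z<0).any() else '',z[z<0].max().round(1) if (z<0).any() else '',"z+",z[z>0].min().round(1) if (z>0).any() else '',z[z>0].max().round(1) if (z>0).any() else '',im[k].mean(0).round())
for v in range(205,262,5): print(v,[(int(x)) if dd>0 else None for x,dd in zip(t[v,284:300:3,0],d[v,284:300:3])],im[v,284:300:3].max(-1))
E
```

```text
-80 34 y -9.9 1.1 z- -10.7 -10.5 z+ 9.3 9.5 [21. 30. 49.]
-70 86 y -9.4 11.1 z- -20.5 -11.0 z+ 9.6 19.2 [18. 17. 18.]
-65 201 y -9.8 11.2 z- -20.6 -10.7 z+ 9.3 19.2 [20. 19. 20.]
-60 165 y 6.7 11.2 z- -19.5 -10.6 z+ 9.3 18.2 [14. 14. 14.]
-55 157 y 4.3 11.2 z- -19.5 -10.6 z+ 9.3 18.3 [16. 16. 15.]
-50 133 y 2.0 11.1 z- -19.7 -10.6 z+ 9.3 18.2 [16. 16. 15.]
-45 139 y 0.7 11.2 z- -19.6 -10.6 z+ 9.3 18.0 [37. 37. 36.]
-40 19 y 8.8 10.5 z- -16.0 -10.9 z+ 10.0 17.8 [78. 78. 76.]
10 1706 y -13.8 14.0 z- -17.6 -0.4 z+ 0.2 18.1 [120. 166. 178.]
15 54 y -14.0 13.9 z- -18.4 -8.8 z+ 5.2 18.2 [106. 135. 145.]
20 5 y 9.3 13.7 z- -16.5 -15.2 z+ 15.1 17.0 [100. 119. 124.]
205 [63, 62, 62, 14, 13, 12] [151 154 157 147 187 179]
210 [64, 63, 63, 62, 13, 14] [156 154 152 139 184 184]
215 [62, 63, 64, 63, 13, 14] [158 157 155 153 158 185]
220 [-42, -42, 63, 62, 62, 15] [  8   8 128 146 145 153]
225 [-48, -50, -44, -45, -45, 63] [ 10   8  15  14  15 132]
230 [-56, -53, -53, -52, -52, 63] [  7  13  15  16  14 126]
235 [-63, -59, -59, None, -58, None] [  8  15  14  16  14 126]
240 [-121, -122, -122, -123, -122, -122] [34 34 34 34 33 66]
245 [-124, -125, -124, -125, -125, -124] [53 53 53 54 53 54]
250 [-125, -125, -125, -126, -125, -126] [62 62 62 62 62 61]
255 [-126, -127, -126, -126, -127, -127] [66 66 66 66 66 66]
260 [-127, -125, -126, -127, -127, -127] [68 68 68 68 68 67]
```

Every visible finger point ends about 41 mm behind the reported TCP, while lid heights through the same chain are right. So the real tips sit 41 mm higher than reported, and I closed above the lid. From here: real tip z = reported z + 0.041. For the short grasp I go to reported z ≈ 0.015.

Call:
arm_command(plan=[[0,0,0,0,0,0,7.5],[0,0.1,0,0,0,0,7.5],[0,0,0,0,0,0,7.5],[0,0,0,0,0,0,7.5],[0,0,0,0,0,0,7.5],[1,0,0,0,0,0,7.5],[1.5,0,0,0,0,0,7.5],[0,0,0,0,0,0,7.5]])

```text
time: 7.4
position: [0.5453, 0.1172, 0.0651]
tool_rot: [0.403, 0.58, -0.404, 0.581]
ft_force: [-0.9, -0.2, -0.1]
grip_width: 0.0745
```

```bash
python3 go.py .5485 .117 .015
```

```text
t 7.4 pos [0.5453 0.1172 0.0651] F [-0.9 -0.2 -0.1] w 0.0745 q1,q6 [0.01 1.23]
axes x,y,z
 [[ 0.001 -0.001 -1.   ]
 [ 0.937  0.348  0.   ]
 [ 0.348 -0.937  0.001]]
shift cm [5.01 0.29 0.12]
jaw deg -69.6
level turn (tool) [-0.      0.0013 -0.0001]
```

Call:
arm_command(plan=[[0,0.3,0.1,0,0,0,7.5],[1.5,0,0,0,0,0,7.5],[1.5,0,0,0,0,0,7.5],[1.5,0,0,0,0,0,7.5],[0.5,0,0,0,0,0,7.5],[0,0,0,0,0,0,7.5]])

```text
time: 8.15
position: [0.5483, 0.1172, 0.0104]
tool_rot: [0.403, 0.581, -0.404, 0.58]
ft_force: [-0.3, -0.7, 0.9]
grip_width: 0.0749
```

```bash
python3 go.py .5485 .117 .015
```

```text
t 8.15 pos [0.5483 0.1172 0.0104] F [-0.3 -0.7  0.9] w 0.0749 q1,q6 [0.01 1.23]
axes x,y,z
 [[-0.001 -0.001 -1.   ]
 [ 0.938  0.348 -0.002]
 [ 0.348 -0.938  0.001]]
shift cm [-0.46  0.01  0.03]
jaw deg -69.6
level turn (tool) [-0.      0.0007  0.0016]
```

Call:
arm_command(plan=[[-0.4,0,0,0,0,0,3.0],[0,0,0,0,0,0,3.0],[0,0,0,0,0,0,3.0],[0,0,0,0,0,0,3.0],[0,0,0,0,0,0,3.0],[0,0,0,0,0,0,3.0],[0,0,0,0,0,0,3.0]], grip_force=20)

```text
time: 9.02
position: [0.5495, 0.1173, 0.0163]
tool_rot: [0.404, 0.58, -0.404, 0.581]
ft_force: [0.2, -0.4, -0.4]
grip_width: 0.0358
```

```bash
python3 go.py .557 -.179 .13
```

```text
t 9.03 pos [0.5495 0.1173 0.0163] F [ 0.2 -0.4 -0.4] w 0.0358 q1,q6 [0.01 1.23]
axes x,y,z
 [[ 0.002 -0.001 -1.   ]
 [ 0.937  0.348  0.002]
 [ 0.348 -0.937  0.002]]
shift cm [-11.33  -9.59  28.05]
jaw deg -69.6
level turn (tool) [ 0.      0.0018 -0.0016]
```

Gripped: 35.8 mm. Lift and carry to the tube.

Call:
arm_command(plan=[[-3,0,0,0,0,0,3.0],[-4,0,0,0,0,0,3.0],[-4,-0.5,1.5,0,0,0,3.0],[-0.5,-1.6,4.6,0,0,0,3.0],[0,-1.6,4.6,0,0,0,3.0],[0,-1.6,4.6,0,0,0,3.0],[0,-1.6,4.6,0,0,0,3.0],[0,-1.2,3.5,0,0,0,3.0],[0,-0.8,2.5,0,0,0,3.0],[0,0,0,0,0,0,3.0],[0,0,0,0,0,0,3.0]])

```text
time: 10.4
position: [0.5561, -0.1638, 0.1346]
tool_rot: [0.403, 0.58, -0.403, 0.582]
ft_force: [-0.2, 0.1, -0.5]
grip_width: 0.0356
```

```bash
cat > chk.py <<'E'
from h import *
# held lid and tube rim in world, wrist + side
o=robot.get_obs();Rm=R.from_quat(o["tool_rot"]).as_matrix()
im,d,K,rot,pos=cam("wrist");P=cloud(d,K,rot,pos);t=(P-o["position"])@Rm*1000
m=(d>0)&(abs(P[...,2]-.1105)<.004)&(np.hypot(P[...,0]-.557,P[...,1]+.179)<.045)
q=P[m][:,:2]
if m.sum()>30:
    A=np.c_[2*q,np.ones(len(q))];s=np.linalg.lstsq(A,(q**2).sum(1),rcond=None)[0]
    print("wrist rim n",m.sum(),"fit",s[:2].round(4),"r",np.sqrt(s[2]+s[0]**2+s[1]**2).round(4),"range",q.min(0).round(3),q.max(0).round(3))
k=(d>0)&(abs(t[...,1])<22)&(abs(t[...,2])<17)&(t[...,0]>-70)&(t[...,0]<60)&(P[...,2]>.115)&(im.max(-1)>90)
print("held pts tool min/max",np.percentile(t[k],2,axis=0).round(1),np.percentile(t[k],98,axis=0).round(1) ,k.sum())
E
python3 go.py .557 -.179 .09;python3 chk.py
```

```text
t 10.4 pos [ 0.5561 -0.1638  0.1346] F [-0.2  0.1 -0.5] w 0.0356 q1,q6 [-0.48  0.74]
axes x,y,z
 [[ 0.002 -0.002 -1.   ]
 [ 0.937  0.35   0.001]
 [ 0.35  -0.937  0.002]]
shift cm [ 4.47 -0.45  1.45]
jaw deg -69.5
level turn (tool) [-0.      0.0021 -0.001 ]
wrist rim n 1390 fit [ 0.5575 -0.1771] r 0.031 range [ 0.543 -0.211] [ 0.591 -0.143]
held pts tool min/max [-65.2 -16.1 -15.4] [-19.8  17.5  14. ] 3527
```

Call:
arm_command(plan=[[0,-0.5,1.4,0,0,0,3.0],[1.5,0,0,0,0,0,3.0],[0,0,0,0,0,0,3.0],[0,0,0,0,0,0,3.0]])

```text
time: 10.95
position: [0.5561, -0.1767, 0.1182]
tool_rot: [0.402, 0.581, -0.402, 0.582]
ft_force: [-0.9, -0.8, 0.7]
grip_width: 0.0354
```

```bash
python3 go.py .557 -.1785 .073;python3 chk.py
```

```text
t 10.95 pos [ 0.5561 -0.1767  0.1182] F [-0.9 -0.8  0.7] w 0.0354 q1,q6 [-0.5   0.71]
axes x,y,z
 [[ 0.    -0.001 -1.   ]
 [ 0.935  0.353  0.   ]
 [ 0.353 -0.935  0.001]]
shift cm [4.52 0.02 0.19]
jaw deg -69.3
level turn (tool) [ 0.      0.0009 -0.0001]
wrist rim n 1637 fit [ 0.5582 -0.177 ] r 0.0305 range [ 0.533 -0.211] [ 0.591 -0.143]
held pts tool min/max [-65.2 -16.  -15.4] [-19.5  17.5  14.1] 3534
```

Call:
arm_command(plan=[[1,0,0.1,0,0,0,3.0],[1,0,0,0,0,0,3.0],[1,0,0,0,0,0,3.0],[0.8,0,0,0,0,0,3.0],[0,0,0,0,0,0,3.0],[0,0,0,0,0,0,3.0]])

```text
time: 11.75
position: [0.556, -0.1772, 0.0769]
tool_rot: [0.402, 0.582, -0.402, 0.581]
ft_force: [-0.0, 0.2, -0.7]
grip_width: 0.0354
```

```bash
python3 go.py .557 -.1785 .073
```

```text
t 11.75 pos [ 0.556  -0.1772  0.0769] F [-0.   0.2 -0.7] w 0.0354 q1,q6 [-0.5   0.71]
axes x,y,z
 [[-0.001 -0.    -1.   ]
 [ 0.935  0.354 -0.001]
 [ 0.354 -0.935 -0.   ]]
shift cm [0.39 0.05 0.16]
jaw deg -69.3
level turn (tool) [-0.     -0.0003  0.0009]
```

Call:
arm_command(plan=[[0.4,0,0.1,0,0,0,3.0],[0,0,0,0,0,0,6.0],[0,0,0,0,0,0,6.0],[0,0,0,0,0,0,6.0],[0,0,0,0,0,0,6.0],[-1.5,0,0,0,0,0,7.5],[-3,0,0,0,0,0,7.5],[-3,0,0,0,0,0,7.5],[0,0,0,0,0,0,7.5]])

```text
time: 12.88
position: [0.5579, -0.1789, 0.1537]
tool_rot: [0.402, 0.58, -0.402, 0.583]
ft_force: [-0.2, -0.2, 0.1]
grip_width: 0.0749
```

```bash
python3 go.py .472 .2115 .16; python3 - <<'E'
from h import *
im,d,K,rot,pos=cam("wrist");P=cloud(d,K,rot,pos)
m=(d>0)&(np.hypot(P[...,0]-.557,P[...,1]+.1785)<.024)&(P[...,2]<.15)
print(m.sum(),"z pct",np.percentile(P[m][:,2],[5,25,50,75,95]).round(4))
k=m&(abs(P[...,2]-np.percentile(P[m][:,2],75))<.004);q=P[k];print("lid",k.sum(),q.min(0).round(4),q.max(0).round(4),((q.min(0)+q.max(0))/2).round(4))
a=np.c_[q[:,:2],np.ones(len(q))];print("tilt",np.linalg.lstsq(a,q[:,2],rcond=None)[0][:2].round(3))
E
```

```text
t 12.88 pos [ 0.5579 -0.1789  0.1537] F [-0.2 -0.2  0.1] w 0.0749 q1,q6 [-0.5   0.71]
axes x,y,z
 [[ 0.003 -0.002 -1.   ]
 [ 0.935  0.354  0.002]
 [ 0.354 -0.935  0.003]]
shift cm [ -0.75   5.78 -39.55]
jaw deg -69.3
level turn (tool) [ 0.      0.0033 -0.0023]
2869 z pct [0.0751 0.0999 0.1248 0.1256 0.1264]
lid 1859 [ 0.5375 -0.1963  0.1216] [ 0.5739 -0.1598  0.1276] [ 0.5557 -0.178   0.1246]
tilt [-0.01  -0.002]
```

Short tub sits in the tube: lid at z 0.1255, level, centred (0.556, -0.178), so its centre is about 11 mm below the rim. Now the long tub.

Call:
arm_command(plan=[[-0.1,0.8,-5.6,0,0,0,7.5],[-0.1,0.8,-5.6,0,0,0,7.5],[0,0.8,-5.6,0,0,0,7.5],[0,0.8,-5.6,0,0,0,7.5],[0,0.8,-5.6,0,0,0,7.5],[0,0.8,-5.6,0,0,0,7.5],[0,0.5,-3.5,0,0,0,7.5],[0,0.4,-2,0,0,0,7.5],[0,0,0,0,0,0,7.5],[0,0,0,0,0,0,7.5]])

```text
time: 14.18
position: [0.4634, 0.2169, 0.1454]
tool_rot: [0.399, 0.585, -0.406, 0.577]
ft_force: [0.0, -0.8, -0.2]
grip_width: 0.0748
```

```bash
python3 go.py .473 .2115 .041;python3 - <<'E'
from h import *
im,d,K,rot,pos=cam("wrist");P=cloud(d,K,rot,pos)
m=(d>0)&(abs(P[...,2]-.12)<.006)&(np.hypot(P[...,0]-.473,P[...,1]-.2115)<.03)
q=P[m];print(m.sum(),q.min(0).round(4),q.max(0).round(4),((q.min(0)+q.max(0))/2).round(4))
E
```

```text
t 14.18 pos [0.4634 0.2169 0.1454] F [ 0.  -0.8 -0.2] w 0.0748 q1,q6 [0.22 1.43]
axes x,y,z
 [[-0.015 -0.003 -1.   ]
 [ 0.936  0.351 -0.015]
 [ 0.351 -0.936 -0.003]]
shift cm [10.43  0.86  0.87]
jaw deg -69.4
level turn (tool) [-0.     -0.0027  0.0147]
1991 [0.4541 0.194  0.1141] [0.4906 0.2307 0.1229] [0.4724 0.2124 0.1185]
```

Call:
arm_command(plan=[[0,0.8,0.8,0,0,0.015,7.5],[3,0,0,0,0,0,7.5],[0,0,0,0,0,0,7.5],[0,0,0,0,0,0,7.5]])

```text
time: 14.72
position: [0.4783, 0.2082, 0.1159]
tool_rot: [0.406, 0.579, -0.403, 0.581]
ft_force: [1.0, 0.3, 0.6]
grip_width: 0.0747
```

```bash
python3 go.py .4725 .212 .041
```

```text
t 14.72 pos [0.4783 0.2082 0.1159] F [1.  0.3 0.6] w 0.0747 q1,q6 [0.19 1.41]
axes x,y,z
 [[ 0.005  0.003 -1.   ]
 [ 0.938  0.345  0.006]
 [ 0.345 -0.938 -0.001]]
shift cm [ 7.49 -0.45 -0.55]
jaw deg -69.8
level turn (tool) [-0.     -0.0013 -0.0057]
```

Call:
arm_command(plan=[[1,-0.4,-0.5,0,0,0,7.5],[1,0,0,0,0,0,7.5],[0,0,0,0,0,0,7.5]])

```text
time: 15.1
position: [0.4737, 0.2117, 0.0961]
tool_rot: [0.407, 0.578, -0.402, 0.581]
ft_force: [0.3, 0.6, -0.8]
grip_width: 0.0755
```

```bash
python3 go.py .4725 .212 .041
```

```text
t 15.1 pos [0.4737 0.2117 0.0961] F [ 0.3  0.6 -0.8] w 0.0755 q1,q6 [0.2  1.42]
axes x,y,z
 [[ 0.008  0.004 -1.   ]
 [ 0.939  0.345  0.009]
 [ 0.345 -0.939 -0.001]]
shift cm [ 5.51 -0.15 -0.06]
jaw deg -69.8
level turn (tool) [-0.     -0.0009 -0.0086]
```

Call:
arm_command(plan=[[1.5,-0.1,0,0,0,-0.008,7.5],[1.5,0,0,0,0,0,7.5],[1.5,0,0,0,0,0,7.5],[0.8,0,0,0,0,0,7.5],[0,0,0,0,0,0,7.5]])

```text
time: 15.72
position: [0.4725, 0.2116, 0.0385]
tool_rot: [0.404, 0.581, -0.405, 0.579]
ft_force: [0.7, 0.7, 0.5]
grip_width: 0.0751
```

```bash
python3 go.py .4725 .212 .041
```

```text
t 15.72 pos [0.4725 0.2116 0.0385] F [0.7 0.7 0.5] w 0.0751 q1,q6 [0.2  1.42]
axes x,y,z
 [[-0.002  0.001 -1.   ]
 [ 0.938  0.346 -0.001]
 [ 0.346 -0.938 -0.001]]
shift cm [-0.25  0.01 -0.04]
jaw deg -69.8
level turn (tool) [-0.     -0.0011  0.0014]
```

Call:
arm_command(plan=[[-0.2,0,0,0,0,0,3.0],[0,0,0,0,0,0,3.0],[0,0,0,0,0,0,3.0],[0,0,0,0,0,0,3.0],[0,0,0,0,0,0,3.0],[0,0,0,0,0,0,3.0],[0,0,0,0,0,0,3.0],[-3,0,0,0,0,0,3.0],[-4,0,0,0,0,0,3.0],[0,0,0,0,0,0,3.0]], grip_force=40)

```text
time: 16.98
position: [0.4729, 0.2116, 0.1128]
tool_rot: [0.404, 0.58, -0.405, 0.58]
ft_force: [0.8, -0.6, -0.6]
grip_width: 0.0352
```

```bash
python3 go.py .557 -.1785 .17
```

```text
t 16.98 pos [0.4729 0.2116 0.1128] F [ 0.8 -0.6 -0.6] w 0.0352 q1,q6 [0.2  1.42]
axes x,y,z
 [[-0.001  0.001 -1.   ]
 [ 0.938  0.346 -0.001]
 [ 0.346 -0.938 -0.001]]
shift cm [-5.75 -5.6  39.5 ]
jaw deg -69.8
level turn (tool) [ 0.     -0.001   0.0008]
```

Call:
arm_command(plan=[[-3,0,0,0,0,0,3.0],[-2.8,-0.8,4,0,0,0,3.0],[0,-0.8,5.6,0,0,0,3.0],[0,-0.8,5.6,0,0,0,3.0],[0,-0.8,5.6,0,0,0,3.0],[0,-0.8,5.6,0,0,0,3.0],[0,-0.7,5.6,0,0,0,3.0],[0,-0.5,3.5,0,0,0,3.0],[0,-0.3,2,0,0,0,3.0],[0,0,1,0,0,0,3.0],[0,0,0,0,0,0,3.0],[0,0,0,0,0,0,3.0]])

```text
time: 18.48
position: [0.5507, -0.1758, 0.1603]
tool_rot: [0.401, 0.588, -0.405, 0.574]
ft_force: [-1.3, 1.1, -0.9]
grip_width: 0.0355
```

```bash
python3 go.py .557 -.1785 .15; python3 chk.py
```

```text
t 18.48 pos [ 0.5507 -0.1758  0.1603] F [-1.3  1.1 -0.9] w 0.0355 q1,q6 [-0.5   0.71]
axes x,y,z
 [[-0.019  0.007 -1.   ]
 [ 0.937  0.35  -0.015]
 [ 0.35  -0.937 -0.013]]
shift cm [1.02 0.51 0.49]
jaw deg -69.5
level turn (tool) [ 0.     -0.0131  0.0149]
wrist rim n 1564 fit [ 0.5572 -0.1773] r 0.0308 range [ 0.529 -0.211] [ 0.591 -0.143]
held pts tool min/max [-69.4   5.1 -13.3] [41.8 21.5 16.6] 820
```

Call:
arm_command(plan=[[0,0.5,0.4,0,-0.012,0.015,3.0],[0,0,0,0,0,0,3.0],[0,0,0,0,0,0,3.0]])

```text
time: 18.9
position: [0.5572, -0.1756, 0.1608]
tool_rot: [0.403, 0.581, -0.402, 0.582]
ft_force: [0.4, -0.3, -0.3]
grip_width: 0.0351
```

```bash
python3 go.py .557 -.1785 .14; python3 - <<'E'
from h import *
o=robot.get_obs();Rm=R.from_quat(o["tool_rot"]).as_matrix()
im,d,K,rot,pos=cam("wrist");P=cloud(d,K,rot,pos);t=(P-o["position"])@Rm*1000
m=(d>0)&(abs(t[...,0]+79)<6)&(abs(t[...,1])<26)&(abs(t[...,2])<24)&(im.max(-1)>120)
q=t[m];print("lid tool",len(q),np.percentile(q,[1,50,99],axis=0).round(1))
im,d,K,rot,pos=cam("side");P=cloud(d,K,rot,pos);t=(P-o["position"])@Rm*1000
hs=cv2.cvtColor(im,cv2.COLOR_BGR2HSV);b=(cv2.inRange(hs,(105,110,40),(125,255,255))>0)&(d>0)&(np.hypot(P[...,0]-.557,P[...,1]+.1785)<.05)&(P[...,2]>.1)
print("blue side",b.sum(),np.percentile(t[b],[1,99],axis=0).round(1) if b.any() else '', P[b][:,2].min() if b.any() else '')
cv2.imwrite("pics/s5.png",cv2.resize(im[60:220,260:420],(640,640)))
E
```

```text
t 18.9 pos [ 0.5572 -0.1756  0.1608] F [ 0.4 -0.3 -0.3] w 0.0351 q1,q6 [-0.5   0.71]
axes x,y,z
 [[ 0.001  0.001 -1.   ]
 [ 0.936  0.353  0.002]
 [ 0.353 -0.936 -0.   ]]
shift cm [ 2.08 -0.12  0.27]
jaw deg -69.3
level turn (tool) [-0.     -0.0003 -0.0016]
lid tool 2293 [[-79.8 -11.6 -16.8]
 [-78.4  -4.4  -0.4]
 [-75.9  16.8  15.8]]
blue side 186 [[-49.5 -15.9 -19.5]
 [  7.3  10.1  -5.7]] 0.1530396590155635
```

View pics/s5.png

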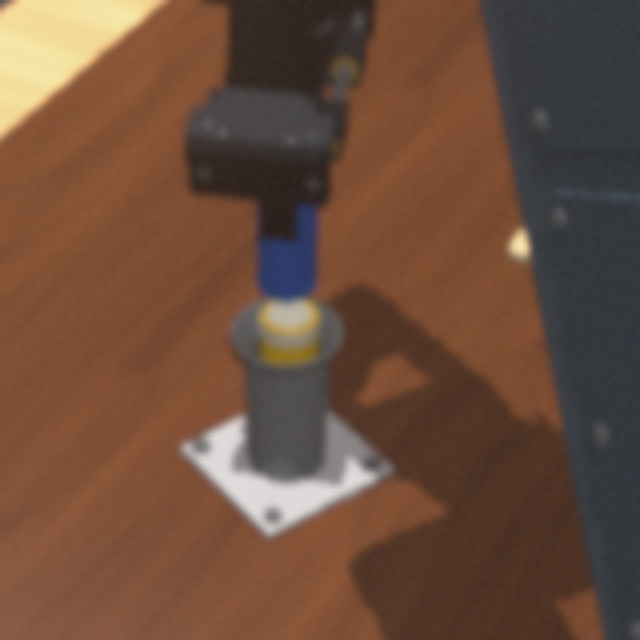

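The crop shows the blue tub upright at (288,250), right above the yellow lid (290,320) in the mouth. Centring, then descending to contact.

Call:
arm_command(plan=[[0,-0.1,0.2,0,0,0,3.0],[1,0,0,0,0,0,3.0],[1,0,0,0,0,0,3.0],[0.8,0,0,0,0,0,3.0],[0,0,0,0,0,0,3.0]], grip_force=55)

```text
time: 19.62
position: [0.5571, -0.1785, 0.1308]
tool_rot: [0.403, 0.581, -0.402, 0.582]
ft_force: [-0.1, -0.4, -0.6]
grip_width: 0.0348
```

```bash
python3 go.py .557 -.1785 .081
```

```text
t 19.62 pos [ 0.5571 -0.1785  0.1308] F [-0.1 -0.4 -0.6] w 0.0348 q1,q6 [-0.5   0.71]
axes x,y,z
 [[ 0.002  0.001 -1.   ]
 [ 0.936  0.352  0.002]
 [ 0.352 -0.936 -0.   ]]
shift cm [ 4.98 -0.02 -0.  ]
jaw deg -69.4
level turn (tool) [ 0.     -0.0002 -0.0017]
```

Call:
arm_command(plan=[[0.8,0,0,0,0,0,3.0],[0.8,0,0,0,0,0,3.0],[0.8,0,0,0,0,0,3.0],[0,0,0,0,0,0,3.0]])

```text
time: 20.12
position: [0.5571, -0.1785, 0.1059]
tool_rot: [0.403, 0.581, -0.402, 0.582]
ft_force: [-0.3, -0.2, -0.8]
grip_width: 0.035
```

```bash
python3 go.py .557 -.1785 .081
```

```text
t 20.12 pos [ 0.5571 -0.1785  0.1059] F [-0.3 -0.2 -0.8] w 0.035 q1,q6 [-0.5   0.71]
axes x,y,z
 [[ 0.002  0.001 -1.   ]
 [ 0.936  0.352  0.002]
 [ 0.352 -0.936  0.   ]]
shift cm [ 2.49 -0.02 -0.  ]
jaw deg -69.4
level turn (tool) [-0.      0.0001 -0.0018]
```

Call:
arm_command(plan=[[0.8,0,0,0,0,0,3.0],[0.8,0,0,0,0,0,3.0],[0.6,0,0,0,0,0,3.0]])

```text
time: 20.5
position: [0.5574, -0.1786, 0.0832]
tool_rot: [0.403, 0.581, -0.402, 0.582]
ft_force: [-1.6, 0.3, 4.4]
grip_width: 0.035
```

```bash
python3 go.py .557 -.1785 .081; cat > lid.py <<'E'
from h import *
o=robot.get_obs();Rm=R.from_quat(o["tool_rot"]).as_matrix()
im,d,K,rot,pos=cam("wrist");P=cloud(d,K,rot,pos);t=(P-o["position"])@Rm*1000
m=(d>0)&(np.hypot(P[...,0]-.557,P[...,1]+.1785)<.024)&(im.max(-1)>120)&(P[...,2]>.115)&(P[...,2]<.25)
q=P[m];print("lid",len(q),"world",np.percentile(q,[1,50,99],axis=0).round(4).tolist(),"tool x",np.median(t[m][:,0]).round(1))
a=np.c_[q[:,:2],np.ones(len(q))];k=abs(q[:,2]-np.median(q[:,2]))<.005;print("tilt",np.linalg.lstsq(a[k],q[k][:,2],rcond=None)[0][:2].round(3))
E
python3 lid.py
```

```text
t 20.5 pos [ 0.5574 -0.1786  0.0832] F [-1.6  0.3  4.4] w 0.035 q1,q6 [-0.5   0.71]
axes x,y,z
 [[ 0.002  0.    -1.   ]
 [ 0.936  0.352  0.002]
 [ 0.352 -0.936  0.001]]
shift cm [ 0.22 -0.03 -0.02]
jaw deg -69.4
level turn (tool) [-0.      0.0007 -0.0022]
lid 4567 world [[0.543, -0.1949, 0.1166], [0.563, -0.1745, 0.1612], [0.5803, -0.1612, 0.2222]] tool x -78.0
tilt [-0.076 -0.031]
```

No slip (lid still 78 mm behind the TCP), lid at 0.161. Pressing the last few mm until the force rises.

Call:
arm_command(plan=[[0.3,0,0,0,0,0,3.0],[0.3,0,0,0,0,0,3.0]])

```text
time: 20.8
position: [0.5582, -0.1786, 0.0817]
tool_rot: [0.403, 0.58, -0.402, 0.583]
ft_force: [-6.1, 2.1, 25.8]
grip_width: 0.0351
```

```bash
python3 go.py .557 -.1785 .081; python3 lid.py
```

```text
t 20.8 pos [ 0.5582 -0.1786  0.0817] F [-6.1  2.1 25.8] w 0.0351 q1,q6 [-0.5   0.71]
axes x,y,z
 [[ 0.004 -0.    -1.   ]
 [ 0.936  0.352  0.003]
 [ 0.352 -0.936  0.001]]
shift cm [ 0.07 -0.11 -0.05]
jaw deg -69.4
level turn (tool) [-0.      0.0013 -0.0033]
lid 4204 world [[0.5438, -0.195, 0.1167], [0.5608, -0.1753, 0.1597], [0.5796, -0.1612, 0.2193]] tool x -78.0
tilt [-0.08  -0.027]
```

Force is 26 N with the lid at 0.1597 (expected 0.160), so it's home. Release and retreat.

Call:
arm_command(plan=[[0,0,0,0,0,0,7.5],[0,0,0,0,0,0,7.5],[0,0,0,0,0,0,7.5],[0,0,0,0,0,0,7.5],[0,0,0,0,0,0,7.5],[0,0,0,0,0,0,7.5],[-2,0,0,0,0,0,7.5],[-4,0,0,0,0,0,7.5],[-4,0,0,0,0,0,7.5],[-2,0,0,0,0,0,7.5],[0,0,0,0,0,0,7.5]])

```text
time: 22.22
position: [0.5569, -0.1783, 0.2025]
tool_rot: [0.403, 0.582, -0.402, 0.581]
ft_force: [-0.9, -0.7, -0.5]
grip_width: 0.0751
```

```bash
python3 go.py .557 -.1785 .081; python3 lid.py; python3 - <<'E'
from h import *
im,d,K,rot,pos=cam("side");P=cloud(d,K,rot,pos)
w=(d>0)&(abs(P[...,2]-.09)<.005)&(np.hypot(P[...,0]-.592,P[...,1]-.23)<.05);q=P[w];print("wide",((q.min(0)+q.max(0))/2).round(4))
cv2.imwrite("pics/s6.png",cv2.resize(im[60:340,160:440],(600,600)))
E
```

```text
t 22.23 pos [ 0.5569 -0.1783  0.2025] F [-0.9 -0.7 -0.5] w 0.0751 q1,q6 [-0.5   0.71]
axes x,y,z
 [[ 0.     0.002 -1.   ]
 [ 0.936  0.352  0.001]
 [ 0.352 -0.936 -0.002]]
shift cm [ 1.215e+01 -1.000e-02  4.000e-02]
jaw deg -69.4
level turn (tool) [ 0.     -0.0016 -0.0009]
lid 1564 world [[0.5397, -0.1948, 0.1583], [0.5564, -0.178, 0.1604], [0.5724, -0.162, 0.1619]] tool x 42.1
tilt [-0.007  0.003]
wide [0.5934 0.2307 0.0898]
```

View pics/s6.png

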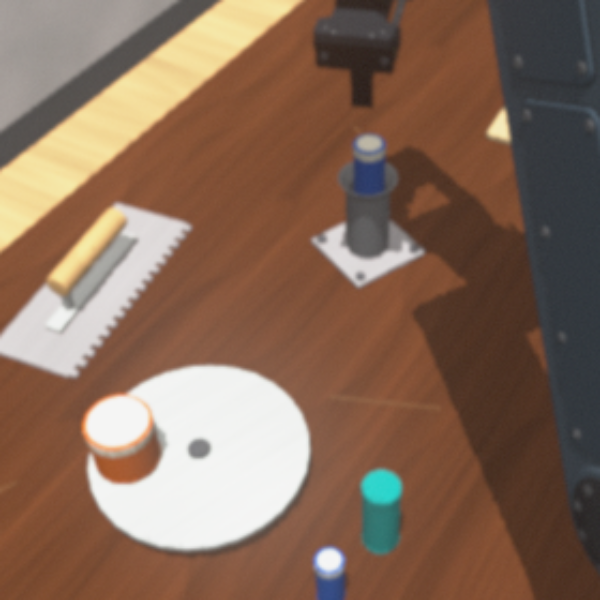

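The picture shows the blue tub upright in the tube at (370,165), the gripper clear above it and the wide tub unmoved at (120,435).

```bash
python3 -c "
from h import *
print(workorder.hand_in())"
```

```text
the job is handed in; nothing more can be done
None
```

The short slim tub and then the long one are in the stow tube, right way up and pushed fully home. I let go and handed the job in at about 22 s of the 54 s allowed; it reported no verdict.

**Last checks**
- **Long tub:** its lid is at z 0.1604 m, 48 mm above the rim as expected for fully home. It is level to within 0.01 rad and within about 1 mm of the tube axis.
- **Push:** the force rose to 26 N at the stop, and the tub did not slip in the grip.
- **Short tub:** before the long one went in, its centre was about 11 mm below the rim, level and centred. That it ended fully home follows from the long tub's height; it was not seen directly.
- **Wide tub:** it is within about 2 mm of where it started, and the gripper is clear of everything.

**What failed or disagreed**
- **Fingertip position:** the real fingertips sat about 41 mm behind the reported tool point. My first grasp therefore closed empty above the short tub's lid, without moving it. I measured the offset with the wrist depth camera and allowed for it afterwards.
- **Drift:** the arm drifted by up to 10 mm during some moves, so I re-measured and corrected before each close and insertion.

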